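Roll a round duct into the vee jig, butt it against the stop and clamp it for drilling

ROBOT

A 7-joint arm with a two-finger parallel gripper is mounted at the origin on a cart in front of the work surface, level with it; the furniture and walls round the work are solid. World frame = base frame: x ahead of the robot, y to its left, z up, the work surface at z = 0. Lengths are in m, angles in rad, forces in N, time in s.
With the tool pointing down it reaches from about 0.375 to 0.925 m from the base axis. Payload 3.1 kg.
Tool frame: the origin (TCP) lies at the very end of the fingers, on their centre line; the grasp point (between the pads) lies 19 mm behind it; z points along the fingers, y is the line along which they close (so a half turn about z gives the same grasp; the last joint's range is limited). The gripper opens to 85 mm and grips with 20 to 120 N. Pads are 22 mm wide; open, the fingers measure 114 mm over their backs; the gripper's body (76 mm by 85 mm) begins 54 mm behind the grasp point. The pads swing forward as they close: fully open they stand 13 mm farther back than shut.
Start: joints at [-1.238, 0.383, 0.044, 1.598, -0.018, 1.161, -0.05], TCP at [0.271, 0.591, 0.231] pointing down, gripper open.
Joint ranges: [-2.61, 2.61], [-0.41, 2.15], [-1.48, 1.57], [0, 2.5], [-1.57, 4.71], [0.05, 1.97], [-2.85, 2.85]. Speed limits (rad/s): [2.79, 2.79, 3.14, 3.14, 3.14, 3.14, 3.14].

INTERFACE

Orientations are given as [roll, pitch, yaw] about the fixed x, y, z axes, in that order (R = Rz(yaw) Ry(pitch) Rx(roll)).
In Python, from station import * gives the robot as it stands.
- The arm moves only by the tool drive_tool, never from a script. Its argument "steps" is a list of rows, each an object with "linear": the shift along the tool's x, y, z in normalised numbers (1 is 1000 mm), a list of three; "dr": the turn, a rotation vector about the tool's x, y, z in a scale on which 1.0 is pi/2 rad, a list of three; "fingers": the finger opening in mm, from 0 to 85.4. In form: [{"linear": [dx, dy, dz], "dr": [ax, ay, az], "fingers": fingers}, ...]. A call has exactly 10 rows; each row is the pose to reach, as a shift and turn from the pose commanded when the call began, along the tool's axes at that moment; what a row does not reach only later rows make up. A row lasts 1/12 s, in which the tool goes at most 41.7 mm and 7.16 degrees, less where a joint would pass 70% of its speed; a pose out of reach is approached as far as the arm can. Shift and turn numbers lie between -1 and 1, and a call with a number outside is refused. A call with a gripper value outside its range is refused whole. The fingers move at their own pace and stop on an object; "grip_force" is the grip in N (left out, the last holds). Time passes only in rows, so rows that repeat a pose let the fingers close, or fill a call up. It gives the time, the measured TCP pose, the force, the opening and the grip force at its end, in the units of the state.
- sense(): the state, without advancing time (a new reading comes with each control period).
- grab_frame(name): name is "scene" or "top" or "wrist"; returns a dict with "pixels" (420x560x3 uint8, red, green, blue), "depth" (420x560 float32, m along the optical axis (not along the pixel's ray), 0 where there is no reading), "fx", "fy", "cx", "cy" (pixels), "R" (3x3) and "t" (3): a world point X has camera coordinates R X + t. Camera axes: x right, y down, z forward; pixel columns grow to the right and rows downward; lengths in m; the calibration is good to about 2 mm. A picture is of the moment at which its call begins.
- close_job(): hands the job in; it is judged then, once.
The state is a dict: "time_s": time; "joint_pos": joint angles; "qvel": joint speeds; "tau": joint torques, N m; "tool_pos": TCP position; "orientation": TCP orientation; "ft_force": force on the tool from outside, world axes, zero at the start; "moment": the same for the moment, N m; "opening": finger opening in m; "gripper_force": force on a finger pad.
Only numpy, scipy, OpenCV 4.12 (cv2) and the standard library are available. Lean on these libraries where they do the work, as an engineer would, in place of code of your own. Each camera call takes 0.05 s, during which the arm holds its last target. There are 200 camera calls.

TASK

Get the capped round duct ready for drilling: roll it off the sloping deck of the jig into the vee, slide it along the vee until its end rests flush against the grey stop, let go so that it settles freely in the vee, and only then push the orange clamp arm down until its pad holds the duct with about 10 N. The duct is thin and dents easily, so do not lift it, push it gently (well under 25 N) and never let the clamp press harder than 20 N. Leave the other things on the bench where they are.

Things in the scene. Friction and masses are not known exactly. Their poses are not given: they have to be found in the camera images.
- duct: Thin-walled round metal duct, 90 mm in diameter, 180 mm long, about 0.6 kg, with flat black end caps; too fat to grasp. Origin at its middle, y along its axis (x and z turn as it rolls). It starts on the jig's sloping deck against the low front board, its middle 76 mm before the bottom of the vee and 100 mm above the bench, and rolls back there if let go on the deck.
- jig: Plywood drilling jig screwed to the bench. Origin: middle of its underside, below the vee; z up, x across the vee, away from the robot, y along it. Sizes in this frame, mm: board x -150 to 112, y -112 to 112, 18 high; an upright clamp bar at x 90, y 0 up to z 314; front board x -118 to -106, y -112 to 90, top at z 67; from there the deck rises at 4 degrees to the lip of the vee.
- lip (a point): Middle of the near lip of the vee (jig frame -38, -11, 58 mm), where the deck ends and the near wall of the vee falls at 45 degrees. Axes as the jig's. Once its middle has passed over the lip the duct rolls down into the vee, 20 mm lower, by itself.
- seat (a point): Where the duct's middle is when it lies settled in the vee with its end against the stop (jig frame 0, 0, 84 mm). Axes as the jig's. The steel vee opens 90 degrees upward, is open at its -y end (y -112), has its bottom at x 0, z 20, its far wall rising to x 62, z 82. The settled duct's top is at z 129. Sliding the duct along the vee takes 3 to 8 N.
- stop (a point): Point on the face of the rigid grey stop plate at the +y end of the vee (jig frame 0, 90, 84 mm); the face is square to the vee and looks to -y, x -32 to 44, up to z 108.
- clamp_arm: Orange clamp arm, 34 mm wide, sliding down the upright bar and reaching over the vee; origin and axes are the jig's when it is right up, travel 95 mm down. Its clutch drags: moving it down takes a steady push of about 10 N, and it stays where it is left. A sprung pad under the palm disc adds 4 N per mm, up to 12 mm, once it meets the duct; above 18 N the arm slips back up.
- palm (a point): Centre of the flat top of the black palm disc, 44 mm in diameter, on the clamp arm, above the middle of the vee and in line with the pad: push down here. 272 to 287 mm above the bench at the start. The pad, 36 mm wide, hangs on a screw spindle that is set differently each time: its underside is 78 to 118 mm below this point and is not reported.
- rivet_tin: Round white tin with a red lid, 85 mm wide, 54 mm high, bystander. Origin at the middle of its underside.
- tape_measure: Yellow tape measure, 35 x 83 x 66 mm, bystander. Origin at the middle of its underside.
- scriber: Thin steel scriber, 125 mm long, lying on the bench, bystander. Origin at the middle of its underside.

How it is judged:
On the way:
1. The duct lies settled and at rest in the vee with its end against the stop, touched by neither the robot nor the clamp (x of duct in the frame of seat between -0.0025 and 0.0025 m and z of duct in the frame of seat between -0.004 and 0.0025 m and y of duct in the frame of seat between -0.002 and 0.003 m and angle between the y axis of duct and the y axis of jig, either way round below 0.03 rad and contact force between each of the fingers, the arm, clamp_arm and duct below 0.1 N and linear speed of duct below 0.01 m/s and angular speed of duct below 0.1 rad/s), for 0.3 s.
At the end, for the whole second after the job is handed in: The duct is at rest in the vee, within 2.5 mm of its settled place across the vee (4 mm downwards), its end within 2 mm of the stop, square to the jig within 0.03 rad, and the clamp alone holds it with 6 to 14 N (x of duct in the frame of seat between -0.0025 and 0.0025 m and z of duct in the frame of seat between -0.004 and 0.0025 m and y of duct in the frame of seat between -0.002 and 0.003 m and angle between the y axis of duct and the y axis of jig, either way round below 0.03 rad and contact force between clamp_arm and duct between 6 and 14 N and linear speed of duct below 0.01 m/s); the robot touches nothing.
It fails at once if The robot pushes the duct with more than 25 N (contact force between any of the fingers, the arm and duct above 25 N).
It fails at once if The clamp presses the duct with more than 20 N (contact force between clamp_arm and duct above 20 N).
It fails at once if The duct is lifted off the jig (z of duct in the frame of seat above 0.04 m or z of duct in the frame of seat below -0.02 m).
It fails at once if The rivet tin, the tape measure or the scriber is moved by more than 20 mm (distance of any of rivet_tin, tape_measure, scriber from where it was at the start of the episode above 0.02 m).
It also fails if it takes over 72 s, if anything falls off the work surface, if the arm or the gripper's body presses on something with over 40 N, if the wrist force passes 120 N, or if a joint passes its speed limit or range.

## Working session

There is one attempt and no reset: what is moved stays moved. The work goes in short steps, Python scripts to look and compute and a tool call to move; the robot and the scene stay as the last step left them, time stands still between calls to the robot, and variables do not carry over. Pictures are saved under pics/ and viewed, at most 10 in all, crops included, and the job is handed in when it is done.

Besides the shell and the picture viewer there is one more tool, called after ">>>" as name([rows], argument=value, ...), one row to a line, values as JSON. drive_tool: Moves the arm, as the interface text tells. Its arguments: {"type":"object","properties":{"steps":{"type":"array"},"grip_force":{"type":"number"}},"required":["steps"]}

```bash
mkdir -p pics
python3 - <<'E'
from station import *
import cv2,numpy as np
s=sense();print({k:np.round(v,3).tolist() for k,v in s.items()})
for n in("scene","top"):
    f=grab_frame(n);np.savez(f"pics/{n}0.npz",**f);cv2.imwrite(f"pics/{n}0.png",f["pixels"][:,:,::-1]);print(n,f["fx"],np.round(f["R"],3).tolist(),f["t"])
E
```

```text
{'time_s': 0.0, 'joint_pos': [-1.238, 0.384, 0.044, 1.6, -0.018, 1.161, -0.05], 'qvel': [0.001, -0.0, -0.001, -0.0, -0.0, -0.001, 0.001], 'tau': [0.0, -43.345, 1.025, -24.951, 0.011, 0.011, 0.0], 'tool_pos': [0.271, 0.59, 0.23], 'orientation': [-3.139, 0.0, 2.711], 'ft_force': [0.712, -0.204, -0.304], 'moment': [0.067, -0.002, 0.005], 'gripper_force': 0.0, 'opening': 0.086}
scene 428.21428630647307 [[0.876, -0.483, 0.001], [-0.238, -0.434, -0.869], [0.42, 0.76, -0.495]] [-0.40769312  0.28229695  0.72504423]
top 510.0324880560823 [[0.0, -1.0, -0.013], [-0.995, 0.001, -0.105], [0.105, 0.013, -0.994]] [0.07622097 0.4758867  1.21084776]
```

View pics/scene0.png

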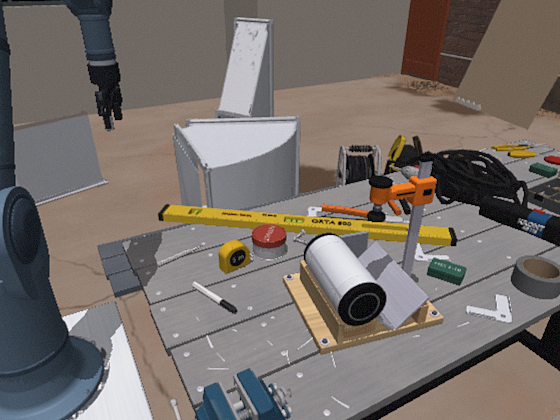

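View pics/top0.png

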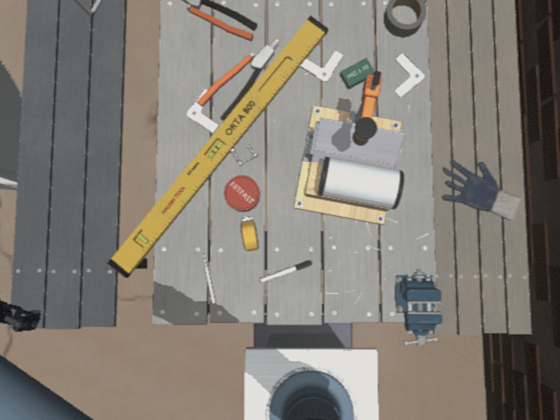

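The scene view shows the duct on the deck (345,280), the clamp arm (400,190), the tin (268,240) and the tape (233,257). In the top view the jig is around (350,165), the palm disc at (366,131) and the duct at (360,184).

```bash
cat > h.py <<'E'
import numpy as np,cv2
def load(n): return dict(np.load(f"pics/{n}.npz"))
def cloud(f):
    d=f["depth"];v,u=np.indices(d.shape)
    c=np.stack([(u-f["cx"])/f["fx"]*d,(v-f["cy"])/f["fy"]*d,d],-1)
    return (c-f["t"])@f["R"]
E
python3 - <<'E'
from h import *
f=load("top0");P=cloud(f);img=f["pixels"][:,:,::-1]
cv2.imwrite("pics/topc.png",cv2.resize(img[90:240,280:440],None,fx=4.5,fy=4,interpolation=cv2.INTER_CUBIC))
g=load("scene0");Q=cloud(g)
cv2.imwrite("pics/scc.png",cv2.resize(g["pixels"][150:350,270:450,::-1],None,fx=3,fy=3,interpolation=cv2.INTER_CUBIC))
for n,F,C in(("top",f,P),("scene",g,Q)):
    p=F["pixels"].astype(int); ok=(F["depth"]>0)&(C[...,0]>.3)&(C[...,0]<.9)&(abs(C[...,1]+.1)<.25)
    # palm: dark pixels high
    m=ok&(C[...,2]>.255)&(C[...,2]<.30)&(p.max(-1)<70)
    print(n,"palm",m.sum(),C[m].mean(0) if m.any() else 0, np.percentile(C[m][:,2],[5,50,95]) if m.any() else 0)
    m=ok&(C[...,2]>.105)&(C[...,2]<.16)&(C[...,0]<.6)&(p.min(-1)>90)
    q=C[m];print("duct",m.sum(),q.min(0),q.max(0),q.mean(0))
    m=ok&(C[...,2]>.010)&(C[...,2]<.026)
    c=C[m];print("board",m.sum(),cv2.minAreaRect((c[:,:2]*1000).astype(np.float32)))
    m=ok&(C[...,2]>.17)&(p[...,0]>150)&(p[...,2]<80)
    print("orange",m.sum(),C[m].mean(0),np.percentile(C[m],[2,98],axis=0))
for uv in((295,208),(384,224),(313,107),(402,122)):print(uv,P[uv[1],uv[0]])
E
```

```text
top palm 218 [ 0.62003898 -0.09594816  0.28007954] [0.2769699  0.28021407 0.2830496 ]
duct 2888 [ 0.47942776 -0.20525553  0.10516807] [ 0.59551904 -0.02257862  0.15146212] [ 0.53291438 -0.10968571  0.13608417]
board 5617 ((600.6226806640625, -73.587158203125), (598.6414184570312, 447.40460205078125), 0.1229495033621788)
orange 117 [ 0.69880966 -0.10502403  0.26959026] [[ 0.64540357 -0.1202975   0.25317784]
 [ 0.72675605 -0.09286321  0.31083206]]
scene palm 250 [ 0.61243249 -0.10104966  0.27869187] [0.27343716 0.27963616 0.28080917]
duct 2519 [ 0.4799199  -0.20449783  0.10505291] [ 0.58747541 -0.01314245  0.14664265] [ 0.52122093 -0.11263654  0.13424123]
board 4778 ((603.6773071289062, -46.16075134277344), (396.83624267578125, 591.420166015625), 89.25608825683594)
orange 586 [ 0.67831853 -0.1179147   0.25725179] [[ 0.60545358 -0.13059928  0.22752231]
 [ 0.72014095 -0.10003964  0.27212391]]
(295, 208) [0.49098263 0.03707091 0.01032202]
(384, 224) [ 4.52252781e-01 -1.81968331e-01  4.28403031e-04]
(313, 107) [ 0.74480119 -0.00857778  0.01340134]
(402, 122) [ 0.70994508 -0.23294435 -0.00160249]
```

View pics/topc.png

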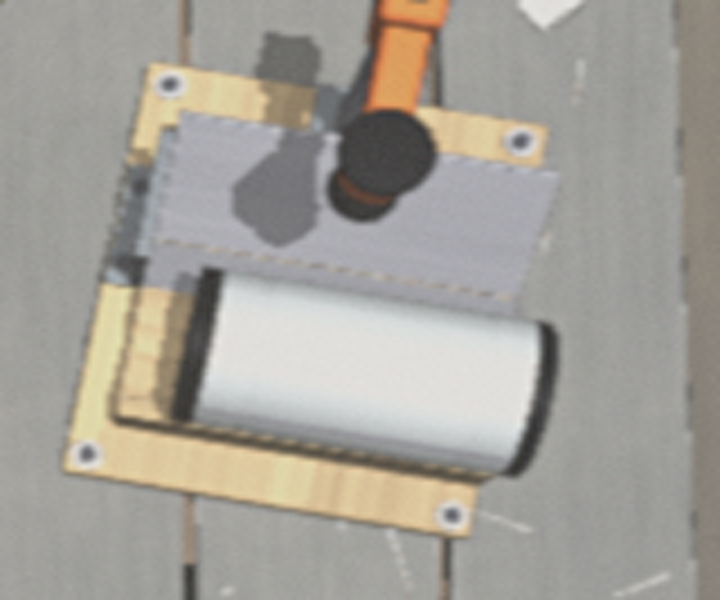

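View pics/scc.png

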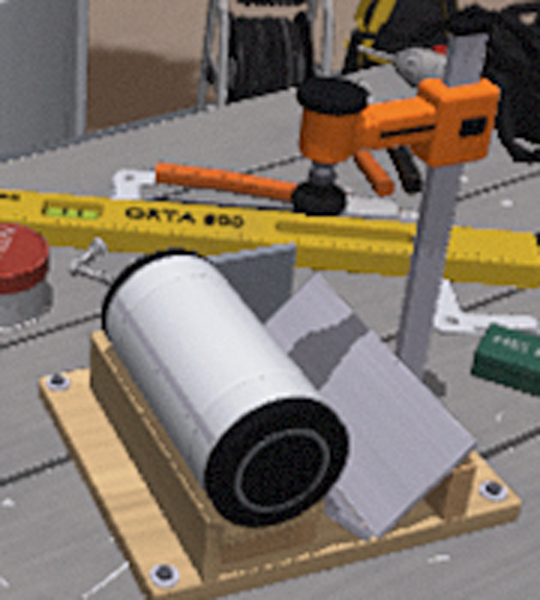

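The crops show the four board screws in topc at (170,83), (522,141), (88,454) and (452,515), and the palm disc centre at about (387,153). The duct's -y end lies near the edge of the board.

```bash
cat >> h.py <<'E'
def ray(f,u,v,z):
    c=-f["R"].T@f["t"];d=f["R"].T@np.array([(u-f["cx"])/f["fx"],(v-f["cy"])/f["fy"],1]);return c+d*(z-c[2])/d[2]
E
python3 - <<'E'
from h import *
from scipy.optimize import least_squares
f=load("top0");g=load("scene0")
S=np.array([ray(f,280+(x)/4.5,90+y/4,.02)[:2] for x,y in((170,83),(522,141),(88,454),(452,515))])
S2=np.array([ray(g,270+x/3,150+y/3,.02)[:2] for x,y in((492,489),(58,380),(164,574))])
print("top screws",S.round(4).tolist(),"\nscene",S2.round(4).tolist())
ey=S[0]-S[1]+S[2]-S[3];yaw=np.arctan2(-ey[0],ey[1]);ex=S[0]+S[1]-S[2]-S[3];print("yaw",yaw,np.arctan2(ex[1],ex[0]))
yaw=(yaw+np.arctan2(ex[1],ex[0]))/2
R=np.array([[np.cos(yaw),-np.sin(yaw)],[np.sin(yaw),np.cos(yaw)]])
o=S.mean(0)-R@[-.019,0];print("origin",o,yaw)
print("palm top ray",[(R.T@(ray(f,280+387/4.5,90+153/4,.280)[:2]-o)).round(4)], "scene", R.T@(ray(g,270+334/3,150+97/3,.280)[:2]-o))
for n,F in(("top",f),("scene",g)):
    C=cloud(F);p=F["pixels"];q=C.copy();q[...,:2]=(C[...,:2]-o)@R
    m=(F["depth"]>0)&(q[...,0]>-.125)&(q[...,0]<-.02)&(abs(q[...,1]+.01)<.13)&(q[...,2]>.095)&(q[...,2]<.2)
    w=q[m];mw=w[p[m].min(-1)>90]
    r=least_squares(lambda a:np.hypot(mw[:,0]-a[0]-a[2]*mw[:,1],mw[:,2]-a[1]-a[3]*mw[:,1])-.045,[-.076,.1,0,0],loss="soft_l1",f_scale=.002).x
    print(n,"axis",r,"y",np.percentile(w[:,1],[1,99]),np.percentile(mw[:,1],[1,99]))
    m=(F["depth"]>0)&(abs(q[...,0]-.0)<.06)&(q[...,1]>.07)&(q[...,1]<.11)&(q[...,2]>.06)&(q[...,2]<.12)
    if m.any():print("stop pts",m.sum(),np.percentile(q[m],[2,50,98],axis=0).round(4).tolist())
    m=(F["depth"]>0)&(q[...,0]>.015)&(q[...,0]<.055)&(abs(q[...,1]+.03)<.07)&(q[...,2]>.03)&(q[...,2]<.09)
    print("far wall x-z+.02:",np.median(q[m][:,0]-q[m][:,2]+.02),m.sum())
    m=(F["depth"]>0)&(q[...,2]>.15)&(q[...,2]<.25)&(abs(q[...,0])<.03)&(abs(q[...,1])<.04)
    print("pad pts z",np.percentile(q[m],[1,50,99],axis=0) if m.any() else 0)
E
```

```text
top screws [[0.7331, -0.02], [0.6955, -0.2129], [0.5009, 0.0261], [0.4634, -0.1699]] 
scene [[0.6935, -0.2118], [0.5009, 0.0265], [0.4624, -0.1699]]
yaw -0.19064407026033142 -0.18977855014071227
origin [ 0.61687117 -0.09776809] -0.19021131020052184
palm top ray [array([-0.0007,  0.0006])] scene [-0.00534749 -0.01038188]
top axis [-0.07419294  0.10013228  0.00319828  0.00073321] y [-0.11486696  0.06303881] [-0.1149053   0.05445417]
stop pts 218 [[-0.0411, 0.0711, 0.0611], [0.0268, 0.0916, 0.1037], [0.0595, 0.0981, 0.1119]]
far wall x-z+.02: 0.0018234512237069976 959
pad pts z [[-0.01589652 -0.01428768  0.202738  ]
 [-0.00939128  0.00551494  0.21018473]
 [ 0.00845885  0.01725165  0.24895918]]
scene axis [-0.07496563  0.09988284  0.00092063  0.00183152] y [-0.11692726  0.06187889] [-0.1057241   0.05319659]
stop pts 505 [[-0.0182, 0.0736, 0.0616], [0.0218, 0.092, 0.087], [0.0571, 0.0985, 0.1083]]
far wall x-z+.02: 0.0015457374519188306 1382
pad pts z [[-0.01635118 -0.01600172  0.2005233 ]
 [-0.0039238  -0.00766954  0.22053042]
 [ 0.02729854  0.0116744   0.24964942]]
```

```bash
cat >> h.py <<'E'
from scipy.spatial.transform import Rotation as Ro
O=np.array([.6184,-.0981,0]);YAW=-.190;J=Ro.from_euler("z",YAW)
def to(s,jx,jy,z,rpy=(np.pi,0,np.pi)):
    """shift (mm) and turn in the tool frame to reach a jig-frame TCP pose"""
    T=Ro.from_euler("xyz",s["orientation"]);p=O+J.apply([jx/1e3,jy/1e3,0]);p[2]=z/1e3
    G=J*Ro.from_euler("xyz",rpy)
    print("lin",(T.inv().apply(p-s["tool_pos"])*1e3).round(1),"dr",(T.inv()*G).as_rotvec().round(4))
def where(s):
    q=J.inv().apply(np.array(s["tool_pos"])-O)*1e3
    print("t",s["time_s"],"jig TCP",q.round(1),"F jig",J.inv().apply(s["ft_force"]).round(2),"open",round(s["opening"]*1e3,1))
E
python3 - <<'E'
from station import *
from h import *
s=sense();where(s);to(s,-165,-26.5,230);print(J.apply([-.165,-.0265,0])+O)
E
```

```text
t 0.1 jig TCP [-471.   609.9  230. ] F jig [0.01 0.25 0.7 ] open 85.4
lin [-448.9 -545.1    1.4] dr [-2.400e-03 -2.000e-04 -2.407e-01]
[ 0.45136454 -0.09296139  0.        ]
```

Units first: shifts go in shares of 1000 mm and turns go in shares of pi/2 rad. So -295 mm / 1000 = -0.295, -265 mm / 1000 = -0.265, -0.24 rad / 1.5708 = -0.1528.

>>> drive_tool([
  {"linear":[-0.02,-0.024,0],"dr":[0,0,-0.0191],"fingers":40},
  {"linear":[-0.043,-0.052,0],"dr":[0,0,-0.0382],"fingers":40},
  {"linear":[-0.068,-0.082,0],"dr":[0,0,-0.0573],"fingers":40},
  {"linear":[-0.093,-0.113,0],"dr":[0,0,-0.0764],"fingers":40},
  {"linear":[-0.118,-0.143,0],"dr":[0,0,-0.0955],"fingers":40},
  {"linear":[-0.143,-0.174,0],"dr":[0,0,-0.1146],"fingers":40},
  {"linear":[-0.168,-0.204,0],"dr":[0,0,-0.1337],"fingers":40},
  {"linear":[-0.193,-0.234,0],"dr":[-0.0013,0,-0.1528],"fingers":40},
  {"linear":[-0.218,-0.265,0],"dr":[-0.0013,0,-0.1528],"fingers":40},
  {"linear":[-0.243,-0.295,0],"dr":[-0.0013,0,-0.1528],"fingers":40},
])

```text
time_s: 0.93
tool_pos: [0.3687, 0.2187, 0.2308]
orientation: [3.14, -0.0, 2.951]
ft_force: [1.0, 0.2, 0.3]
opening: 0.0401
gripper_force: 0.0
```

Run:
```python
from station import *
from h import *
s=sense();where(s);to(s,-165,-26.5,230)
```

```text
t 0.9333 jig TCP [-305.   264.   230.8] F jig [0.9  0.36 0.3 ] open 40.1
lin [-140.2 -290.4    0.3] dr [ 0.0016 -0.0004 -0.0007]
```

In the tool's units: -288 mm / 1000 = -0.288, -140 mm / 1000 = -0.14.

>>> drive_tool([
  {"linear":[-0.017,-0.035,0],"dr":[0,0,0],"fingers":40},
  {"linear":[-0.034,-0.07,0],"dr":[0,0,0],"fingers":40},
  {"linear":[-0.051,-0.105,0],"dr":[0,0,0],"fingers":40},
  {"linear":[-0.068,-0.14,0],"dr":[0,0,0],"fingers":40},
  {"linear":[-0.085,-0.175,0],"dr":[0,0,0],"fingers":40},
  {"linear":[-0.102,-0.21,0],"dr":[0,0,0],"fingers":40},
  {"linear":[-0.119,-0.245,0],"dr":[0,0,0],"fingers":40},
  {"linear":[-0.134,-0.275,0],"dr":[0,0,0],"fingers":40},
  {"linear":[-0.138,-0.288,0],"dr":[0,0,0],"fingers":40},
  {"linear":[-0.138,-0.288,0],"dr":[0,0,0],"fingers":40},
])

```text
time_s: 1.77
tool_pos: [0.4497, -0.0925, 0.2307]
orientation: [3.141, 0.001, 2.942]
ft_force: [-0.6, -0.8, -0.8]
opening: 0.0399
gripper_force: 0.0
```

Run:
```python
from station import *
from h import *
s=sense();where(s);to(s,-155,-26.5,84)
```

```text
t 1.7667 jig TCP [-166.8  -26.4  230.7] F jig [-0.41 -0.9  -0.79] open 39.9
lin [-11.7  -0.  146.7] dr [ 0.0003  0.0006 -0.0091]
```

In the tool's units: 147 mm / 1000 = 0.147, 138 mm / 1000 = 0.138.

>>> drive_tool([
  {"linear":[-0.002,0,0.02],"dr":[0,0,0],"fingers":40},
  {"linear":[-0.004,0,0.045],"dr":[0,0,0],"fingers":40},
  {"linear":[-0.006,0,0.07],"dr":[0,0,0],"fingers":40},
  {"linear":[-0.008,0,0.095],"dr":[0,0,0],"fingers":40},
  {"linear":[-0.01,0,0.12],"dr":[0,0,0],"fingers":40},
  {"linear":[-0.012,0,0.138],"dr":[0,0,0],"fingers":40},
  {"linear":[-0.012,0,0.147],"dr":[0,0,0],"fingers":40},
  {"linear":[-0.012,0,0.147],"dr":[0,0,0],"fingers":40},
  {"linear":[-0.012,0,0.147],"dr":[0,0,0],"fingers":40},
  {"linear":[-0.012,0,0.147],"dr":[0,0,0],"fingers":40},
])

```text
time_s: 2.6
tool_pos: [0.4627, -0.0894, 0.0847]
orientation: [3.139, 0.002, 2.951]
ft_force: [0.3, 0.3, 0.3]
opening: 0.0402
gripper_force: 0.0
```

Run:
```python
from station import *
from h import *
import cv2
s=sense();where(s);to(s,-89,-26.5,84)
f=grab_frame("scene");cv2.imwrite("pics/a.png",cv2.resize(f["pixels"][130:380,220:470,::-1],None,fx=2.4,fy=2.4))
```

```text
t 2.6 jig TCP [-154.5  -20.9   84.7] F jig [0.27 0.33 0.26] open 40.2
lin [-65.5  -5.6   0.8] dr [ 0.0028  0.002  -0.0002]
```

View pics/a.png

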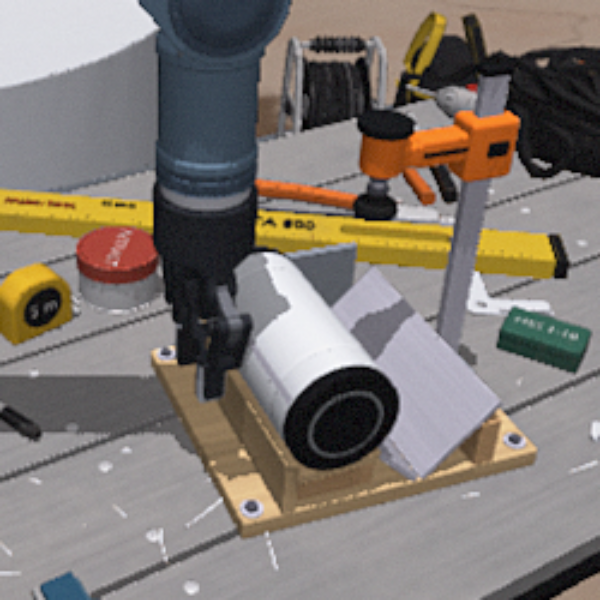

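The fingers (210,340 in the crop) stand in front of the front board, at duct mid-height and clear of it. I'm starting to push.

In the tool's units: -39 mm / 1000 = -0.039, -36 mm / 1000 = -0.036.

>>> drive_tool([
  {"linear":[-0.008,-0.002,0],"dr":[0,0,0],"fingers":40},
  {"linear":[-0.014,-0.004,0],"dr":[0,0,0],"fingers":40},
  {"linear":[-0.018,-0.005,0],"dr":[0,0,0],"fingers":40},
  {"linear":[-0.021,-0.005,0],"dr":[0,0,0],"fingers":40},
  {"linear":[-0.024,-0.005,0],"dr":[0,0,0],"fingers":40},
  {"linear":[-0.027,-0.005,0],"dr":[0,0,0],"fingers":40},
  {"linear":[-0.03,-0.005,0],"dr":[0,0,0],"fingers":40},
  {"linear":[-0.033,-0.005,0],"dr":[0,0,0],"fingers":40},
  {"linear":[-0.036,-0.005,0],"dr":[0,0,0],"fingers":40},
  {"linear":[-0.039,-0.005,0],"dr":[0,0,0],"fingers":40},
])

```text
time_s: 3.48
tool_pos: [0.4994, -0.1021, 0.0837]
orientation: [3.14, 0.0, 2.951]
ft_force: [-1.8, 0.4, 2.4]
opening: 0.0399
gripper_force: 1.0
```

```bash
cat >> h.py <<'E'
def duct(f,xr=(-.13,.06),x0=-.04):
    from scipy.optimize import least_squares
    q=J.inv().apply((cloud(f)-O).reshape(-1,3));p=f["pixels"].reshape(-1,3)
    m=(f["depth"].ravel()>0)&(q[:,0]>xr[0])&(q[:,0]<xr[1])&(q[:,1]>-.10)&(q[:,1]<.05)&(q[:,2]>.085)&(q[:,2]<.16)&(p.min(1)>90)&(np.ptp(p.astype(int),axis=1)<40)
    w=q[m]
    r=least_squares(lambda a:np.hypot(w[:,0]-a[0]-a[2]*w[:,1],w[:,2]-a[1]-a[3]*w[:,1])-.045,[x0,.095,0,0],loss="soft_l1",f_scale=.002).x
    print("duct x,z,slopes",r.round(4),m.sum())
E
python3 - <<'E'
from station import *
from h import *
s=sense();where(s);duct(grab_frame("scene"),x0=-.06)
E
```

```text
t 3.4833 jig TCP [-116.1  -26.4   83.7] F jig [-1.86  0.07  2.41] open 39.9
duct x,z,slopes [-0.0601  0.1012 -0.0089  0.0027] 1455
```

In the tool's units: -30 mm / 1000 = -0.03, -27 mm / 1000 = -0.027.

>>> drive_tool([
  {"linear":[-0.003,0,0],"dr":[0,0,0],"fingers":40},
  {"linear":[-0.006,0,0],"dr":[0,0,0],"fingers":40},
  {"linear":[-0.009,0,0],"dr":[0,0,0],"fingers":40},
  {"linear":[-0.012,0,0],"dr":[0,0,0],"fingers":40},
  {"linear":[-0.015,0,0],"dr":[0,0,0],"fingers":40},
  {"linear":[-0.018,0,0],"dr":[0,0,0],"fingers":40},
  {"linear":[-0.021,0,0],"dr":[0,0,0],"fingers":40},
  {"linear":[-0.024,0,0],"dr":[0,0,0],"fingers":40},
  {"linear":[-0.027,0,0],"dr":[0,0,0],"fingers":40},
  {"linear":[-0.03,0,0],"dr":[0,0,0],"fingers":40},
])

```text
time_s: 4.37
tool_pos: [0.5295, -0.1081, 0.0839]
orientation: [3.14, 0.001, 2.951]
ft_force: [-1.2, -0.3, 0.9]
opening: 0.0395
gripper_force: 0.0
```

Run:
```python
from station import *
from h import *
s=sense();where(s);duct(grab_frame("scene"),x0=-.03)
```

```text
t 4.3667 jig TCP [-85.4 -26.6  83.9] F jig [-1.13 -0.49  0.87] open 39.5
duct x,z,slopes [-0.0022  0.0845 -0.0018  0.0016] 1807
```

The duct is seated in the vee at x -2 mm, z 84.5. Next I back off and check the wrist joint for the 90° turn.

Run:
```python
from station import *
from h import *
s=sense();print(np.round(s["joint_pos"],2));to(s,-135,-80,190);to(s,-1,-190,190,(np.pi,0,np.pi/2));to(s,-1,-190,190,(np.pi,0,-np.pi/2))
```

```text
[-0.38  0.42  0.6   2.   -0.32  0.82  1.78]
lin [  49.9  -53.4 -106.2] dr [ 0.0016  0.0023 -0.0006]
lin [ -84.1 -163.3 -106.1] dr [3.1000e-03 5.0000e-04 1.5702e+00]
lin [ -84.1 -163.3 -106.1] dr [-5.0000e-04  3.1000e-03 -1.5714e+00]
```

In the tool's units: -135 mm / 1000 = -0.135, -112 mm / 1000 = -0.112.

>>> drive_tool([
  {"linear":[0.01,0,0],"dr":[0,0,0],"fingers":20},
  {"linear":[0.025,0,-0.005],"dr":[0,0,0],"fingers":0},
  {"linear":[0.038,0,-0.02],"dr":[0,0,0],"fingers":0},
  {"linear":[0.045,0,-0.045],"dr":[0,0,0],"fingers":0},
  {"linear":[0.048,0,-0.075],"dr":[0,0,0],"fingers":0},
  {"linear":[0.048,-0.015,-0.1],"dr":[0,0,0],"fingers":0},
  {"linear":[0.045,-0.045,-0.11],"dr":[0,0,0],"fingers":0},
  {"linear":[0.04,-0.08,-0.11],"dr":[0,0,0],"fingers":0},
  {"linear":[0.03,-0.112,-0.11],"dr":[0,0,0],"fingers":0},
  {"linear":[0.015,-0.135,-0.11],"dr":[0,0,0],"fingers":0},
])

```text
time_s: 5.25
tool_pos: [0.4856, -0.2406, 0.1939]
orientation: [3.139, 0.0, 2.947]
ft_force: [-0.0, -1.2, 0.1]
opening: 0.0001
gripper_force: 0.0
```

Run:
```python
from station import *
from h import *
s=sense();where(s);to(s,0,-185,190,(np.pi,0,np.pi/2))
```

```text
t 5.25 jig TCP [-103.5 -165.   193.9] F jig [ 0.19 -1.23  0.05] open 0.1
lin [-103.5  -19.6    3.9] dr [ 0.0024 -0.0019  1.5667]
```

In the tool's units: -103 mm / 1000 = -0.103, -88 mm / 1000 = -0.088, 0.24 rad / 1.5708 = 0.1528.

>>> drive_tool([
  {"linear":[-0.006,-0.008,0.002],"dr":[0,0,0.0764],"fingers":0},
  {"linear":[-0.012,-0.016,0.004],"dr":[0,0,0.1528],"fingers":0},
  {"linear":[-0.02,-0.02,0.004],"dr":[0,0,0.2292],"fingers":0},
  {"linear":[-0.028,-0.02,0.004],"dr":[0,0,0.3056],"fingers":0},
  {"linear":[-0.036,-0.02,0.004],"dr":[0,0,0.382],"fingers":0},
  {"linear":[-0.046,-0.02,0.004],"dr":[0,0,0.4584],"fingers":0},
  {"linear":[-0.058,-0.02,0.004],"dr":[0,0,0.5348],"fingers":0},
  {"linear":[-0.072,-0.02,0.004],"dr":[0,0,0.6112],"fingers":0},
  {"linear":[-0.088,-0.02,0.004],"dr":[0,0,0.6875],"fingers":0},
  {"linear":[-0.103,-0.02,0.004],"dr":[0,0,0.7639],"fingers":0},
])

```text
time_s: 6.08
tool_pos: [0.5854, -0.2764, 0.1891]
orientation: [3.141, -0.003, 1.745]
ft_force: [-0.2, 0.1, 0.5]
opening: -0.0
gripper_force: 0.0
```

Run:
```python
from station import *
from h import *
s=sense();where(s);print(np.round(s["joint_pos"],2));to(s,-1,-150,68,(np.pi,0,np.pi/2))
f=grab_frame("scene");duct(f,x0=0)
q=J.inv().apply((cloud(f)-O).reshape(-1,3));m=(abs(q[:,0])<.03)&(abs(q[:,2]-.085)<.035)&(q[:,1]<-.07)&(q[:,1]>-.13)
print("end y",np.percentile(q[m][:,1],[5,25,50]))
```

```text
t 6.0833 jig TCP [   1.2 -181.3  189.1] F jig [-0.25  0.07  0.48] open -0.0
[-0.31  0.58  0.94  1.68 -0.51  1.15  0.95]
lin [ 29.7   9.  121.1] dr [-1.000e-04 -3.100e-03  3.639e-01]
duct x,z,slopes [-0.0005  0.0831  0.      0.0009] 2313
end y [-0.11682488 -0.11592459 -0.1153593 ]
```

In the tool's units: 121 mm / 1000 = 0.121, 118 mm / 1000 = 0.118, 0.364 rad / 1.5708 = 0.2317.

>>> drive_tool([
  {"linear":[0.005,0.001,0.012],"dr":[0,0,0.0764],"fingers":0},
  {"linear":[0.01,0.003,0.035],"dr":[0,0,0.1528],"fingers":0},
  {"linear":[0.015,0.005,0.06],"dr":[0,-0.0019,0.2317],"fingers":0},
  {"linear":[0.02,0.007,0.085],"dr":[0,-0.0019,0.2317],"fingers":0},
  {"linear":[0.025,0.009,0.106],"dr":[0,-0.0019,0.2317],"fingers":0},
  {"linear":[0.03,0.009,0.118],"dr":[0,-0.0019,0.2317],"fingers":0},
  {"linear":[0.03,0.009,0.121],"dr":[0,-0.0019,0.2317],"fingers":0},
  {"linear":[0.03,0.009,0.121],"dr":[0,-0.0019,0.2317],"fingers":0},
  {"linear":[0.03,0.009,0.121],"dr":[0,-0.0019,0.2317],"fingers":0},
  {"linear":[0.03,0.009,0.121],"dr":[0,-0.0019,0.2317],"fingers":0},
])

```text
time_s: 6.97
tool_pos: [0.5899, -0.247, 0.0704]
orientation: [3.138, 0.002, 1.386]
ft_force: [0.6, 0.4, 0.1]
opening: -0.0005
gripper_force: 0.0
```

Run:
```python
from station import *
from h import *
import cv2
s=sense();where(s);to(s,-1,-127,68,(np.pi,0,np.pi/2))
f=grab_frame("scene");cv2.imwrite("pics/b.png",cv2.resize(f["pixels"][150:350,270:450,::-1],None,fx=3,fy=3))
```

```text
t 6.9667 jig TCP [   0.2 -151.6   70.4] F jig [0.51 0.52 0.09] open -0.5
lin [24.6 -1.   2.4] dr [0.0039 0.0019 0.0052]
```

View pics/b.png

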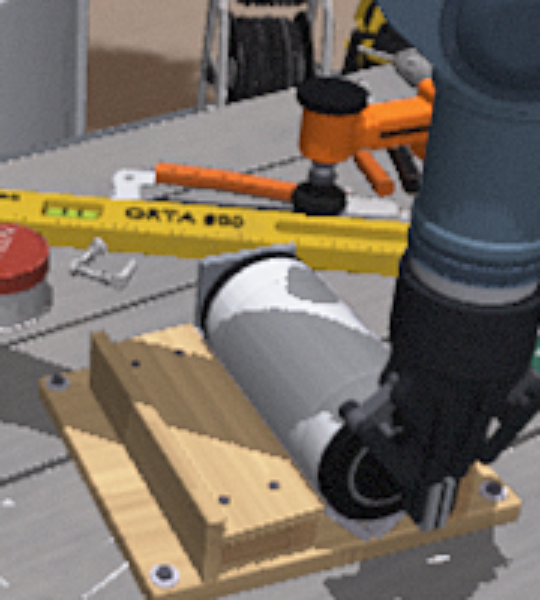

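The duct lies in the vee, and the shut fingers (435,500 in the crop) face its -y cap.

In the tool's units: 41 mm / 1000 = 0.041, 38 mm / 1000 = 0.038.

>>> drive_tool([
  {"linear":[0.008,0,0.001],"dr":[0,0,0],"fingers":0},
  {"linear":[0.015,0,0.002],"dr":[0,0,0],"fingers":0},
  {"linear":[0.02,0,0.002],"dr":[0,0,0],"fingers":0},
  {"linear":[0.023,0,0.002],"dr":[0,0,0],"fingers":0},
  {"linear":[0.026,0,0.002],"dr":[0,0,0],"fingers":0},
  {"linear":[0.029,0,0.002],"dr":[0,0,0],"fingers":0},
  {"linear":[0.032,0,0.002],"dr":[0,0,0],"fingers":0},
  {"linear":[0.035,0,0.002],"dr":[0,0,0],"fingers":0},
  {"linear":[0.038,0,0.002],"dr":[0,0,0],"fingers":0},
  {"linear":[0.041,0,0.002],"dr":[0,0,0],"fingers":0},
])

```text
time_s: 7.85
tool_pos: [0.5966, -0.2066, 0.067]
orientation: [3.14, 0.003, 1.385]
ft_force: [-0.2, -5.4, 1.0]
opening: 0.0001
gripper_force: 0.0
```

Run:
```python
from station import *
from h import *
s=sense();where(s);f=grab_frame("scene");duct(f,x0=0)
```

```text
t 7.85 jig TCP [  -0.9 -110.7   67. ] F jig [ 0.87 -5.34  0.98] open 0.1
duct x,z,slopes [-0.0006  0.0831 -0.0025 -0.0035] 1565
```

In the tool's units: 7 mm / 1000 = 0.007, 6.5 mm / 1000 = 0.0065.

>>> drive_tool([
  {"linear":[0.001,0,0],"dr":[0,0,0],"fingers":0},
  {"linear":[0.002,0,0],"dr":[0,0,0],"fingers":0},
  {"linear":[0.003,0,0],"dr":[0,0,0],"fingers":0},
  {"linear":[0.004,0,0],"dr":[0,0,0],"fingers":0},
  {"linear":[0.005,0,0],"dr":[0,0,0],"fingers":0},
  {"linear":[0.0055,0,0],"dr":[0,0,0],"fingers":0},
  {"linear":[0.006,0,0],"dr":[0,0,0],"fingers":0},
  {"linear":[0.0065,0,0],"dr":[0,0,0],"fingers":0},
  {"linear":[0.007,0,0],"dr":[0,0,0],"fingers":0},
  {"linear":[0.007,0,0],"dr":[0,0,0],"fingers":0},
])

```text
time_s: 8.73
tool_pos: [0.5981, -0.1995, 0.0669]
orientation: [3.14, 0.002, 1.386]
ft_force: [-0.2, -5.4, 1.2]
opening: -0.0001
gripper_force: 0.0
```

In the tool's units: 1 mm / 1000 = 0.001, 0.8 mm / 1000 = 0.0008.

>>> drive_tool([
  {"linear":[0.0002,0,0],"dr":[0,0,0],"fingers":0},
  {"linear":[0.0004,0,0],"dr":[0,0,0],"fingers":0},
  {"linear":[0.0006,0,0],"dr":[0,0,0],"fingers":0},
  {"linear":[0.0008,0,0],"dr":[0,0,0],"fingers":0},
  {"linear":[0.001,0,0],"dr":[0,0,0],"fingers":0},
  {"linear":[0.001,0,0],"dr":[0,0,0],"fingers":0},
  {"linear":[0.001,0,0],"dr":[0,0,0],"fingers":0},
  {"linear":[0.001,0,0],"dr":[0,0,0],"fingers":0},
  {"linear":[0.001,0,0],"dr":[0,0,0],"fingers":0},
  {"linear":[0.001,0,0],"dr":[0,0,0],"fingers":0},
])

```text
time_s: 9.57
tool_pos: [0.5981, -0.1992, 0.0669]
orientation: [3.139, 0.003, 1.385]
ft_force: [-0.0, -6.0, -0.2]
opening: -0.0
gripper_force: 0.0
```

Run:
```python
from station import *
from h import *
s=sense();where(s);f=grab_frame("scene");duct(f,x0=0)
```

```text
t 9.5667 jig TCP [  -0.8 -103.2   66.9] F jig [ 1.11 -5.85 -0.25] open -0.0
duct x,z,slopes [-0.0005  0.0832 -0.0036 -0.0028] 1456
```

In the tool's units: 1 mm / 1000 = 0.001, 0.8 mm / 1000 = 0.0008.

>>> drive_tool([
  {"linear":[0.0002,0,0],"dr":[0,0,0],"fingers":0},
  {"linear":[0.0004,0,0],"dr":[0,0,0],"fingers":0},
  {"linear":[0.0006,0,0],"dr":[0,0,0],"fingers":0},
  {"linear":[0.0008,0,0],"dr":[0,0,0],"fingers":0},
  {"linear":[0.001,0,0],"dr":[0,0,0],"fingers":0},
  {"linear":[0.001,0,0],"dr":[0,0,0],"fingers":0},
  {"linear":[0.001,0,0],"dr":[0,0,0],"fingers":0},
  {"linear":[0.001,0,0],"dr":[0,0,0],"fingers":0},
  {"linear":[0.001,0,0],"dr":[0,0,0],"fingers":0},
  {"linear":[0.001,0,0],"dr":[0,0,0],"fingers":0},
])

```text
time_s: 10.45
tool_pos: [0.5981, -0.1993, 0.067]
orientation: [3.139, 0.005, 1.384]
ft_force: [-0.3, -7.3, 0.4]
opening: 0.0003
gripper_force: 0.0
```

Run:
```python
from station import *
from h import *
where(sense())
```

```text
t 10.45 jig TCP [  -0.8 -103.2   67. ] F jig [ 1.06 -7.22  0.45] open 0.3
```

In the tool's units: 2.5 mm / 1000 = 0.0025, 1.2 mm / 1000 = 0.0012.

>>> drive_tool([
  {"linear":[0.0004,0,0],"dr":[0,0,0],"fingers":0},
  {"linear":[0.0008,0,0],"dr":[0,0,0],"fingers":0},
  {"linear":[0.0012,0,0],"dr":[0,0,0],"fingers":0},
  {"linear":[0.0016,0,0],"dr":[0,0,0],"fingers":0},
  {"linear":[0.002,0,0],"dr":[0,0,0],"fingers":0},
  {"linear":[0.0025,0,0],"dr":[0,0,0],"fingers":0},
  {"linear":[0.0025,0,0],"dr":[0,0,0],"fingers":0},
  {"linear":[0.0025,0,0],"dr":[0,0,0],"fingers":0},
  {"linear":[0.0025,0,0],"dr":[0,0,0],"fingers":0},
  {"linear":[0.0025,0,0],"dr":[0,0,0],"fingers":0},
])

```text
time_s: 11.28
tool_pos: [0.598, -0.1994, 0.0672]
orientation: [3.138, 0.008, 1.383]
ft_force: [1.4, -11.4, -1.3]
opening: -0.0002
gripper_force: 0.0
```

Run:
```python
from station import *
from h import *
where(sense())
f=grab_frame("scene")
q=J.inv().apply((cloud(f)-O).reshape(-1,3));p=f["pixels"].reshape(-1,3)
m=(abs(q[:,0])<.045)&(abs(q[:,2]-.085)<.035)&(q[:,1]<-.07)&(q[:,1]>-.13)&(q[:,0]<-.012)
print("end y",np.percentile(q[m][:,1],[5,25,50]))
f=grab_frame("top");duct(f,x0=0);cv2.imwrite("pics/c.png",cv2.resize(f["pixels"][90:240,280:440,::-1],None,fx=4,fy=4))
```

```text
t 11.2833 jig TCP [  -0.9 -103.4   67.2] F jig [  3.47 -10.89  -1.29] open -0.2
end y [-0.1121014  -0.09140296 -0.08790019]
duct x,z,slopes [ 0.0001  0.0835 -0.0033 -0.0002] 1073
```

View pics/c.png

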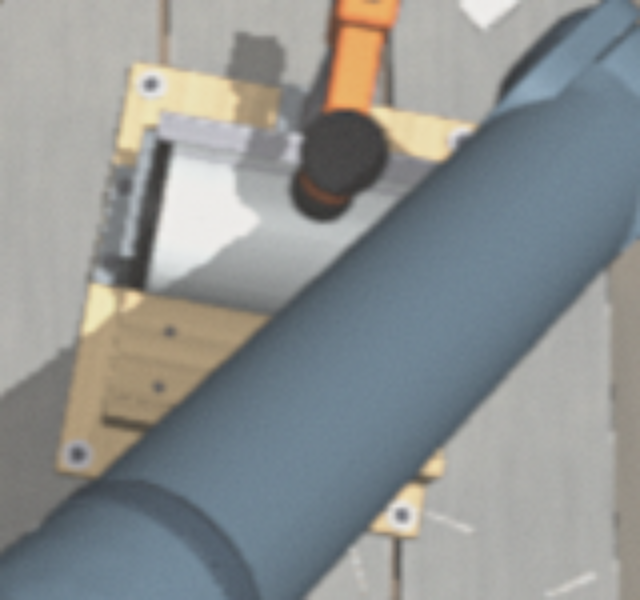

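The black cap at (150,210) sits against the grey stop at (125,210), and 11 N moves nothing, so it is flush. Now I withdraw.

In the tool's units: -110 mm / 1000 = -0.11, -75 mm / 1000 = -0.075.

>>> drive_tool([
  {"linear":[-0.002,0,0],"dr":[0,0,0],"fingers":0},
  {"linear":[-0.004,0,0],"dr":[0,0,0],"fingers":0},
  {"linear":[-0.007,0,0],"dr":[0,0,0],"fingers":0},
  {"linear":[-0.015,0,0],"dr":[0,0,0],"fingers":0},
  {"linear":[-0.028,0,0],"dr":[0,0,0],"fingers":0},
  {"linear":[-0.045,0,-0.005],"dr":[0,0,0],"fingers":0},
  {"linear":[-0.06,0,-0.02],"dr":[0,0,0],"fingers":0},
  {"linear":[-0.07,0,-0.045],"dr":[0,0,0],"fingers":0},
  {"linear":[-0.075,0,-0.075],"dr":[0,0,0],"fingers":0},
  {"linear":[-0.075,0,-0.11],"dr":[0,0,0],"fingers":0},
])

```text
time_s: 12.22
tool_pos: [0.5822, -0.269, 0.1759]
orientation: [-3.138, 0.0, 1.384]
ft_force: [0.4, 0.7, 0.6]
opening: -0.0001
gripper_force: 0.0
```

Run:
```python
from station import *
from h import *
s=sense();where(s);print(np.round(s["joint_pos"],2));to(s,-1,0,300,(np.pi,0,np.pi/2))
f=grab_frame("scene");duct(f,x0=0)
q=J.inv().apply((cloud(f)-O).reshape(-1,3))
m=(abs(q[:,0])<.03)&(abs(q[:,2]-.085)<.035)&(q[:,1]<-.07)&(q[:,1]>-.13)
print("end y",np.percentile(q[m][:,1],[5,25,50]))
m=(abs(q[:,0])<.025)&(abs(q[:,1])<.03)&(q[:,2]>.16)&(q[:,2]<.29);print(np.histogram(q[m][:,2],bins=np.arange(.16,.29,.005)))
f=grab_frame("top");duct(f,x0=0)
```

```text
t 12.2167 jig TCP [  -3.3 -174.6  175.9] F jig [0.31 0.75 0.62] open -0.1
[-0.37  0.63  1.02  1.7  -0.58  1.15  0.63]
lin [ 174.6    2.3 -124.2] dr [-0.0038  0.0004  0.003 ]
duct x,z,slopes [-0.0006  0.0831 -0.0012  0.0016] 1904
end y [-0.08964172 -0.08874008 -0.08808066]
(array([  0,   0,   0,   0,   0,   0,   0,   1,  37,  66,  66,  18,  37,
        10,  16,  14,  54,  61,  62,  75,  48,  44,  30, 160,  84]), array([0.16 , 0.165, 0.17 , 0.175, 0.18 , 0.185, 0.19 , 0.195, 0.2  ,
       0.205, 0.21 , 0.215, 0.22 , 0.225, 0.23 , 0.235, 0.24 , 0.245,
       0.25 , 0.255, 0.26 , 0.265, 0.27 , 0.275, 0.28 , 0.285]))
duct x,z,slopes [0.0001 0.0833 0.0002 0.0045] 1994
```

The duct is free: x≈0, z≈83.3, end at y≈-89.5. I'm going up and over the palm.

In the tool's units: 174 mm / 1000 = 0.174, 155 mm / 1000 = 0.155, -0.003 rad / 1.5708 = -0.0019.

>>> drive_tool([
  {"linear":[0,0,-0.035],"dr":[0,0,0],"fingers":0},
  {"linear":[0,0,-0.07],"dr":[0,0,0],"fingers":0},
  {"linear":[0,0,-0.105],"dr":[0,0,0],"fingers":0},
  {"linear":[0,0,-0.135],"dr":[0,0,0],"fingers":0},
  {"linear":[0.02,0,-0.146],"dr":[0,0,0],"fingers":0},
  {"linear":[0.055,0,-0.146],"dr":[0,0,0],"fingers":0},
  {"linear":[0.09,0.001,-0.146],"dr":[0,0,0],"fingers":0},
  {"linear":[0.125,0.002,-0.146],"dr":[0,0,0],"fingers":0},
  {"linear":[0.155,0.002,-0.146],"dr":[-0.0019,0,0.0019],"fingers":0},
  {"linear":[0.174,0.002,-0.146],"dr":[-0.0019,0,0.0019],"fingers":0},
])

```text
time_s: 13.15
tool_pos: [0.6194, -0.0909, 0.321]
orientation: [3.14, -0.002, 1.39]
ft_force: [0.6, 0.6, 0.2]
opening: -0.0005
gripper_force: 0.0
```

Run:
```python
from station import *
from h import *
s=sense();where(s);print(np.round(s["joint_pos"],2));to(s,-1,0,290,(np.pi,0,np.pi/2))
f=grab_frame("scene");cv2.imwrite("pics/d.png",cv2.resize(f["pixels"][100:350,250:450,::-1],None,fx=2.4,fy=2.4))
```

```text
t 13.15 jig TCP [ -0.4   7.3 321. ] F jig [0.46 0.7  0.17] open -0.5
[-0.76  0.48  1.16  1.59 -0.44  1.37  0.27]
lin [-7.4 -0.7 31. ] dr [ 0.0013 -0.0022  0.0097]
```

View pics/d.png

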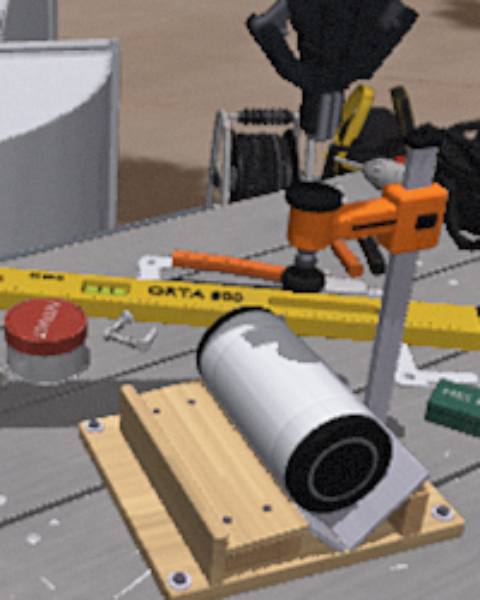

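The fingertips (312,180) hang just above the palm disc (312,195), and the duct lies free in the vee below.

In the tool's units: 28 mm / 1000 = 0.028, 25 mm / 1000 = 0.025.

>>> drive_tool([
  {"linear":[-0.004,0,0.005],"dr":[0,0,0],"fingers":0},
  {"linear":[-0.004,0,0.012],"dr":[0,0,0],"fingers":0},
  {"linear":[-0.004,0,0.02],"dr":[0,0,0],"fingers":0},
  {"linear":[-0.004,0,0.025],"dr":[0,0,0],"fingers":0},
  {"linear":[-0.004,0,0.028],"dr":[0,0,0],"fingers":0},
  {"linear":[-0.004,0,0.028],"dr":[0,0,0],"fingers":0},
  {"linear":[-0.004,0,0.028],"dr":[0,0,0],"fingers":0},
  {"linear":[-0.004,0,0.028],"dr":[0,0,0],"fingers":0},
  {"linear":[-0.004,0,0.028],"dr":[0,0,0],"fingers":0},
  {"linear":[-0.004,0,0.028],"dr":[0,0,0],"fingers":0},
])

```text
time_s: 14.03
tool_pos: [0.6183, -0.1007, 0.2948]
orientation: [3.137, 0.001, 1.384]
ft_force: [-0.0, -0.2, -0.1]
opening: -0.0
gripper_force: 0.0
```

Run:
```python
from station import *
from h import *
s=sense();where(s);to(s,-1,0,230,(np.pi,0,np.pi/2))
```

```text
t 14.0333 jig TCP [  0.4  -2.6 294.8] F jig [ 0.03 -0.21 -0.07] open -0.0
lin [ 2.7 -1.7 64.8] dr [0.0045 0.0009 0.0032]
```

In the tool's units: 60 mm / 1000 = 0.06, 54 mm / 1000 = 0.054.

>>> drive_tool([
  {"linear":[0.003,-0.001,0.006],"dr":[0,0,0],"fingers":0},
  {"linear":[0.003,-0.001,0.012],"dr":[0,0,0],"fingers":0},
  {"linear":[0.003,-0.001,0.018],"dr":[0,0,0],"fingers":0},
  {"linear":[0.003,-0.001,0.024],"dr":[0,0,0],"fingers":0},
  {"linear":[0.003,-0.001,0.03],"dr":[0,0,0],"fingers":0},
  {"linear":[0.003,-0.001,0.036],"dr":[0,0,0],"fingers":0},
  {"linear":[0.003,-0.001,0.042],"dr":[0,0,0],"fingers":0},
  {"linear":[0.003,-0.001,0.048],"dr":[0,0,0],"fingers":0},
  {"linear":[0.003,-0.001,0.054],"dr":[0,0,0],"fingers":0},
  {"linear":[0.003,-0.001,0.06],"dr":[0,0,0],"fingers":0},
])

```text
time_s: 14.87
tool_pos: [0.618, -0.0968, 0.236]
orientation: [3.138, -0.001, 1.385]
ft_force: [-3.9, 2.3, 11.6]
opening: 0.0002
gripper_force: 5.5
```

```bash
cat > look.py <<'E'
from station import *
from h import *
s=sense();where(s)
f=grab_frame("scene");q=J.inv().apply((cloud(f)-O).reshape(-1,3));p=f["pixels"].reshape(-1,3).astype(int)
m=(abs(q[:,0])<.022)&(abs(q[:,1])<.026)&(q[:,2]>.126)&(q[:,2]<.29)&(p.max(1)<75)
print("dark z",np.histogram(q[m][:,2],bins=np.arange(.12,.30,.01))[0],"low",np.sort(q[m][:,2])[:8].round(4))
duct(f,x0=0)
E
python3 look.py
```

```text
t 14.8667 jig TCP [ -0.6   1.2 236. ] F jig [-4.28  1.52 11.56] open 0.2
dark z [  0   0   0  23 124  37   5   0   0   0  15 175  41  50  53  62 123] low [0.1541 0.1559 0.1567 0.157  0.157  0.157  0.157  0.1571]
duct x,z,slopes [-0.0006  0.0831 -0.0003  0.0009] 1888
```

In the tool's units: 22 mm / 1000 = 0.022, 21 mm / 1000 = 0.021.

>>> drive_tool([
  {"linear":[0,0,0.003],"dr":[0,0,0],"fingers":0},
  {"linear":[0,0,0.006],"dr":[0,0,0],"fingers":0},
  {"linear":[0,0,0.009],"dr":[0,0,0],"fingers":0},
  {"linear":[0,0,0.012],"dr":[0,0,0],"fingers":0},
  {"linear":[0,0,0.014],"dr":[0,0,0],"fingers":0},
  {"linear":[0,0,0.016],"dr":[0,0,0],"fingers":0},
  {"linear":[0,0,0.018],"dr":[0,0,0],"fingers":0},
  {"linear":[0,0,0.02],"dr":[0,0,0],"fingers":0},
  {"linear":[0,0,0.021],"dr":[0,0,0],"fingers":0},
  {"linear":[0,0,0.022],"dr":[0,0,0],"fingers":0},
])

```text
time_s: 15.75
tool_pos: [0.6181, -0.0968, 0.2138]
orientation: [3.138, -0.001, 1.385]
ft_force: [-3.8, 2.7, 9.6]
opening: -0.0004
gripper_force: 4.9
```

```bash
python3 look.py
```

```text
t 15.75 jig TCP [ -0.6   1.2 213.8] F jig [-4.21  1.97  9.57] open -0.4
dark z [  2  53 103  32   3   0   0   0  41 156  46  53  48  64 131  88 115] low [0.1271 0.1283 0.1324 0.1337 0.1338 0.1339 0.1343 0.1343]
duct x,z,slopes [-0.0005  0.0832  0.0021  0.0036] 1770
```

In the tool's units: 4 mm / 1000 = 0.004, 1.2 mm / 1000 = 0.0012.

>>> drive_tool([
  {"linear":[0,0,0.0004],"dr":[0,0,0],"fingers":0},
  {"linear":[0,0,0.0008],"dr":[0,0,0],"fingers":0},
  {"linear":[0,0,0.0012],"dr":[0,0,0],"fingers":0},
  {"linear":[0,0,0.0016],"dr":[0,0,0],"fingers":0},
  {"linear":[0,0,0.002],"dr":[0,0,0],"fingers":0},
  {"linear":[0,0,0.0024],"dr":[0,0,0],"fingers":0},
  {"linear":[0,0,0.0028],"dr":[0,0,0],"fingers":0},
  {"linear":[0,0,0.0032],"dr":[0,0,0],"fingers":0},
  {"linear":[0,0,0.0036],"dr":[0,0,0],"fingers":0},
  {"linear":[0,0,0.004],"dr":[0,0,0],"fingers":0},
])

```text
time_s: 16.63
tool_pos: [0.6181, -0.0968, 0.2098]
orientation: [3.138, -0.001, 1.385]
ft_force: [-2.9, 2.7, 9.7]
opening: -0.0002
gripper_force: 4.8
```

In the tool's units: 1.5 mm / 1000 = 0.0015, 1.2 mm / 1000 = 0.0012.

>>> drive_tool([
  {"linear":[0,0,0.0003],"dr":[0,0,0],"fingers":0},
  {"linear":[0,0,0.0006],"dr":[0,0,0],"fingers":0},
  {"linear":[0,0,0.0009],"dr":[0,0,0],"fingers":0},
  {"linear":[0,0,0.0012],"dr":[0,0,0],"fingers":0},
  {"linear":[0,0,0.0015],"dr":[0,0,0],"fingers":0},
  {"linear":[0,0,0.0015],"dr":[0,0,0],"fingers":0},
  {"linear":[0,0,0.0015],"dr":[0,0,0],"fingers":0},
  {"linear":[0,0,0.0015],"dr":[0,0,0],"fingers":0},
  {"linear":[0,0,0.0015],"dr":[0,0,0],"fingers":0},
  {"linear":[0,0,0.0015],"dr":[0,0,0],"fingers":0},
])

```text
time_s: 17.47
tool_pos: [0.6181, -0.0968, 0.2086]
orientation: [3.138, -0.002, 1.385]
ft_force: [-3.6, 2.4, 10.8]
opening: -0.0004
gripper_force: 5.5
```

In the tool's units: 1 mm / 1000 = 0.001, 0.8 mm / 1000 = 0.0008.

>>> drive_tool([
  {"linear":[0,0,0.0002],"dr":[0,0,0],"fingers":0},
  {"linear":[0,0,0.0004],"dr":[0,0,0],"fingers":0},
  {"linear":[0,0,0.0006],"dr":[0,0,0],"fingers":0},
  {"linear":[0,0,0.0008],"dr":[0,0,0],"fingers":0},
  {"linear":[0,0,0.001],"dr":[0,0,0],"fingers":0},
  {"linear":[0,0,0.001],"dr":[0,0,0],"fingers":0},
  {"linear":[0,0,0.001],"dr":[0,0,0],"fingers":0},
  {"linear":[0,0,0.001],"dr":[0,0,0],"fingers":0},
  {"linear":[0,0,0.001],"dr":[0,0,0],"fingers":0},
  {"linear":[0,0,0.001],"dr":[0,0,0],"fingers":0},
])

```text
time_s: 18.3
tool_pos: [0.6181, -0.0968, 0.2081]
orientation: [3.138, -0.002, 1.385]
ft_force: [-4.8, 3.6, 13.5]
opening: -0.0001
gripper_force: 6.6
```

```bash
python3 look.py
```

```text
t 18.3 jig TCP [ -0.6   1.2 208.1] F jig [-5.36  2.62 13.47] open -0.1
dark z [  5 122  41  18   0   0   0   6 187  32  51  55  45 105 104 114 100] low [0.1289 0.1296 0.1297 0.1297 0.1298 0.1303 0.1303 0.1303]
duct x,z,slopes [-0.0005  0.0832  0.0006  0.0041] 1731
```

In the tool's units: 1.5 mm / 1000 = 0.0015, 1.2 mm / 1000 = 0.0012.

>>> drive_tool([
  {"linear":[0,0,0.0003],"dr":[0,0,0],"fingers":0},
  {"linear":[0,0,0.0006],"dr":[0,0,0],"fingers":0},
  {"linear":[0,0,0.0009],"dr":[0,0,0],"fingers":0},
  {"linear":[0,0,0.0012],"dr":[0,0,0],"fingers":0},
  {"linear":[0,0,0.0015],"dr":[0,0,0],"fingers":0},
  {"linear":[0,0,0.0015],"dr":[0,0,0],"fingers":0},
  {"linear":[0,0,0.0015],"dr":[0,0,0],"fingers":0},
  {"linear":[0,0,0.0015],"dr":[0,0,0],"fingers":0},
  {"linear":[0,0,0.0015],"dr":[0,0,0],"fingers":0},
  {"linear":[0,0,0.0015],"dr":[0,0,0],"fingers":0},
])

```text
time_s: 19.18
tool_pos: [0.6181, -0.0968, 0.2073]
orientation: [3.139, -0.002, 1.385]
ft_force: [-6.2, 3.0, 14.8]
opening: -0.0001
gripper_force: 8.0
```

In the tool's units: 0.8 mm / 1000 = 0.0008, 0.6 mm / 1000 = 0.0006.

>>> drive_tool([
  {"linear":[0,0,0.0002],"dr":[0,0,0],"fingers":0},
  {"linear":[0,0,0.0004],"dr":[0,0,0],"fingers":0},
  {"linear":[0,0,0.0006],"dr":[0,0,0],"fingers":0},
  {"linear":[0,0,0.0008],"dr":[0,0,0],"fingers":0},
  {"linear":[0,0,0.0008],"dr":[0,0,0],"fingers":0},
  {"linear":[0,0,0.0008],"dr":[0,0,0],"fingers":0},
  {"linear":[0,0,0.0008],"dr":[0,0,0],"fingers":0},
  {"linear":[0,0,0.0008],"dr":[0,0,0],"fingers":0},
  {"linear":[0,0,0.0008],"dr":[0,0,0],"fingers":0},
  {"linear":[0,0,0.0008],"dr":[0,0,0],"fingers":0},
])

```text
time_s: 20.02
tool_pos: [0.6181, -0.0968, 0.2069]
orientation: [3.139, -0.003, 1.385]
ft_force: [-6.8, 4.0, 17.9]
opening: -0.0001
gripper_force: 8.9
```

>>> drive_tool([
  {"linear":[0,0,0.0003],"dr":[0,0,0],"fingers":0},
  {"linear":[0,0,0.0006],"dr":[0,0,0],"fingers":0},
  {"linear":[0,0,0.0009],"dr":[0,0,0],"fingers":0},
  {"linear":[0,0,0.0012],"dr":[0,0,0],"fingers":0},
  {"linear":[0,0,0.0012],"dr":[0,0,0],"fingers":0},
  {"linear":[0,0,0.0012],"dr":[0,0,0],"fingers":0},
  {"linear":[0,0,0.0012],"dr":[0,0,0],"fingers":0},
  {"linear":[0,0,0.0012],"dr":[0,0,0],"fingers":0},
  {"linear":[0,0,0.0012],"dr":[0,0,0],"fingers":0},
  {"linear":[0,0,0.0012],"dr":[0,0,0],"fingers":0},
])

```text
time_s: 20.85
tool_pos: [0.6181, -0.0968, 0.2062]
orientation: [3.139, -0.003, 1.385]
ft_force: [-8.6, 5.2, 20.1]
opening: -0.0002
gripper_force: 10.0
```

```bash
python3 look.py;python3 -c "
from station import *
for i in range(4): grab_frame('top');s=sense();print(s['ft_force'],s['gripper_force'],s['tool_pos'][2])"
```

```text
t 20.85 jig TCP [ -0.5   1.2 206.2] F jig [-9.39  3.52 20.14] open -0.2
dark z [  7 113  58   7   0   0   0  22 174  34  52  50  53 119  86 121 104] low [0.1275 0.1284 0.1289 0.1291 0.1296 0.1297 0.13   0.1303]
duct x,z,slopes [-0.0006  0.0831 -0.0007  0.0029] 1727
[-7.52622748  3.7109841  20.03992399] 10.00061411090428 0.20625711568240485
[-7.64493724  3.71165038 19.31599641] 9.999891280458542 0.20624422172952944
[-7.4204711   4.62735536 20.3901422 ] 10.000267738796538 0.20625120645484302
[-7.48598685  4.17028573 20.3203528 ] 10.00049644993851 0.20624404581873487
```

The push is now 20 N, with about 10 N of clutch drag, so the pad holds about 10 N. I'm withdrawing straight up.

In the tool's units: -70 mm / 1000 = -0.07, -65 mm / 1000 = -0.065.

>>> drive_tool([
  {"linear":[0,0,-0.002],"dr":[0,0,0],"fingers":0},
  {"linear":[0,0,-0.005],"dr":[0,0,0],"fingers":0},
  {"linear":[0,0,-0.009],"dr":[0,0,0],"fingers":0},
  {"linear":[0,0,-0.015],"dr":[0,0,0],"fingers":0},
  {"linear":[0,0,-0.025],"dr":[0,0,0],"fingers":0},
  {"linear":[0,0,-0.04],"dr":[0,0,0],"fingers":0},
  {"linear":[0,0,-0.055],"dr":[0,0,0],"fingers":0},
  {"linear":[0,0,-0.065],"dr":[0,0,0],"fingers":0},
  {"linear":[0,0,-0.07],"dr":[0,0,0],"fingers":0},
  {"linear":[0,0,-0.07],"dr":[0,0,0],"fingers":0},
])

```text
time_s: 21.93
tool_pos: [0.6188, -0.0981, 0.2747]
orientation: [3.134, 0.001, 1.384]
ft_force: [0.8, -0.8, -0.9]
opening: -0.0003
gripper_force: 0.0
```

```bash
python3 look.py
python3 - <<'E'
from station import *
from h import *
f=grab_frame("scene");q=J.inv().apply((cloud(f)-O).reshape(-1,3));p=f["pixels"].reshape(-1,3).astype(int)
m=(np.hypot(q[:,0],q[:,1])<.02)&(q[:,2]>.19)&(q[:,2]<.225)&(p.max(1)<75);print("palm top",np.median(q[m][:,2]))
m=(abs(q[:,0])<.03)&(abs(q[:,2]-.085)<.035)&(q[:,1]<-.07)&(q[:,1]>-.13);print("end y",np.percentile(q[m][:,1],[5,25,50]))
cv2.imwrite("pics/e.png",f["pixels"][:,:,::-1])
E
```

```text
t 21.9333 jig TCP [4.000e-01 1.000e-01 2.747e+02] F jig [ 0.93 -0.59 -0.92] open -0.3
dark z [  7 122  48   8   0   0   1  22 220   0   0   0   0   0   0  10  49] low [0.1262 0.1264 0.1291 0.1293 0.1294 0.1295 0.1299 0.1303]
duct x,z,slopes [-0.0005  0.0831  0.0015  0.002 ] 1743
palm top 0.20544998414247234
end y [-0.08969335 -0.0887011  -0.08805369]
```

View pics/e.png

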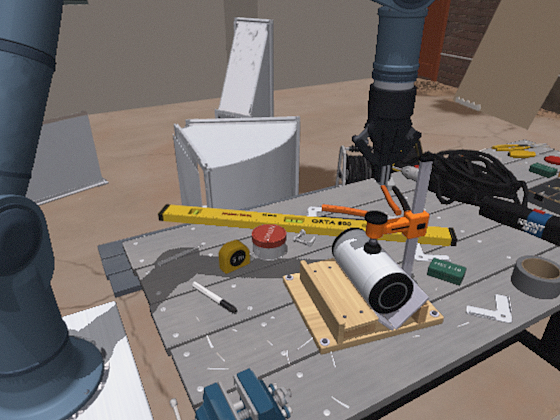

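The clamp pad (372,245) rests on the duct, and the duct sits in the vee against the stop. The gripper is clear at (390,150), and the tin and tape measure are where they were.

```bash
python3 -c "
from station import *
print(close_job())"
```

```text
the job is handed in; nothing more can be done
None
```

The job is handed in with no verdict returned: by my measurements the duct is seated in the vee, flush against the stop and clamped at about 10 N (20 N final push less about 10 N clutch drag), and the robot is clear.

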